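# Stop the wide roller mixer with its bar switch

### The job

Two roller mixers stand on the bench. Stop the wider one: press its long stop bar fully down, near the middle so that both ends go down evenly and the bar never rocks noticeably crooked, then let go and leave it down. Leave the short bar of the narrow mixer alone.

Things in the scene. Friction and masses are not known exactly. Their poses are not given: they have to be found in the camera images.
- long_bar_mid (a point): Point to press: middle of the top face of the long stop bar, dark steel, 220 mm long (point y) x 24 (x) x 12, along the front (robot side) of the wide mixer, a white housing 200 mm deep, 250 wide. Its top is about 70 mm above the bench when up; the middle sinks 15 mm when fully down. z up. Rollers and vials behind rise to 110 mm at most, 75 mm or more behind the bar.
- stop_bar (a joint): Swing of the long bar about its hinge line, which runs parallel to the bar 60 mm behind its centre line, towards the rollers: 0 is up, about 0.25 rad is fully down on its rubber seats (one under each end). It moves under about 5 N pressed at the middle and stays where it is left, with no spring back.
- bar_skew (a joint): Rocking of the long bar about a pivot at its middle, across its length: 0 is even, either sign means one end is lower (0.055 rad is 12 mm between the ends). A light spring of 2.5 N m/rad keeps it even, so a press more than about 25 mm from the middle makes it rock crooked.
- small_bar (a joint): Swing of the short bar (90 mm long, same section) of the narrow roller mixer, a like housing 120 mm wide standing beside the wide one, to its left or right: 0 is up, 0.25 rad down. It is not to be pressed.

How it is judged:
By the outcome, as a careful person would: the job done as asked, in the order asked, and still so for the second after the job is handed in, with the robot touching nothing.
It also fails if it takes over 22 s, if anything falls off the work surface, if the arm or the gripper's body presses on something with over 40 N, if the wrist force passes 120 N, or if a joint passes its speed limit or range.

### The arm

A 6-joint arm with a two-finger parallel gripper is mounted at the origin on a cart in front of the work surface, level with it; the furniture and walls round the work are solid. World frame = base frame: x ahead of the robot, y to its left, z up, the work surface at z = 0. Lengths are in m, angles in rad, forces in N, time in s.
With the tool pointing down it reaches from about 0.3 to 0.875 m from the base axis. Payload 6.4 kg.
Tool frame: the origin (TCP) lies between the finger pads; the fingertips stand ctrl.tip_extent ahead of it and the grasp point (between the pads) is the TCP (ctrl.tip_extent is the distance from the TCP to the fingertips, in m); z points along the fingers, y is the line along which they close (so a half turn about z gives the same grasp; the last joint's range is limited). The gripper opens to 85 mm and grips with 20 to 120 N. Pads are 22 mm wide; open, the fingers measure 114 mm over their backs; the gripper's body (76 mm by 85 mm) begins 54 mm behind the grasp point. The pads swing forward as they close: fully open they stand 13 mm farther back than shut.
Start: joints at [-1.408, 0.181, 1.607, -0, 1.354, -0.206], TCP at [0.207, -0.536, 0.25] pointing down, gripper open.
Joint ranges: [-2.99, 2.99], [-0.89, 2.07], [0.3, 2.58], [-1.14, 4.28], [0, 2.63], [-3.12, 3.12]. Speed limits (rad/s): [2.57, 2.57, 3.01, 3.14, 3.14, 3.14].

### API

Orientations are given as a unit quaternion [w, x, y, z].
In Python, from bench import ctrl gives the robot as it stands.
- The arm moves only by the tool send_rows, never from a script. Its arguments are lists of equal length, an entry for each row: "dr": the turn, a rotation vector about the tool's x, y, z in units of 6 degrees (1.0 is 6 degrees), a list of three; "xyz": the shift along the tool's x, y, z in cm, a list of three; "jaw": the opening in per cent of the stroke, from 0 (shut) to 100 (fully open). In form: {"dr": [[wx, wy, wz], ...], "xyz": [[dx, dy, dz], ...], "jaw": [jaw, ...]}. A call has exactly 8 rows; each row is the pose to reach, as a shift and turn from the pose commanded when the call began, along the tool's axes at that moment; what a row does not reach only later rows make up. A row lasts 1/8 s, in which the tool goes at most 62.5 mm and 10.7 degrees, less where a joint would pass 70% of its speed; a pose out of reach is approached as far as the arm can. A call with a gripper value outside its range is refused whole. The fingers move at their own pace and stop on an object; the grip force is fixed at half the most. Time passes only in rows, so rows that repeat a pose let the fingers close, or fill a call up. It gives the time, the measured TCP pose, the force, the opening and the grip force at its end, in the units of the state.
- ctrl.get_obs(): the state, without advancing time (a new reading comes with each control period).
- ctrl.camera(name): name is "side" or "top" or "wrist"; returns the picture (384x512x3 uint8, red, green, blue); there is no depth.
- ctrl.calibration(name): a dict with "camera_matrix" (3x3 intrinsics, pixels), "world_from_camera" (4x4, takes a point from camera to world coordinates). Camera axes: x right, y up, looking along -z (the intrinsics and any distortion apply to the point x, -y, -z); pixel columns grow to the right and rows downward; lengths in m; the calibration is good to about 2 mm. The wrist camera is an equidistant fisheye: a pixel r from the principal point sees the ray r / f radians off the axis. A picture is of the moment at which its call begins: read the wrist's pose just before it. calibration takes no time and is no camera call; for the wrist camera it gives the pose at the moment of the call.
- ctrl.hand_in(): hands the job in; it is judged then, once.
The state is a dict: "time_s": time; "q": joint angles; "dq": joint speeds; "joint_efforts": joint torques, N m; "eef_pos": TCP position; "eef_rot": TCP orientation; "wrist_force": force on the tool from outside, world axes, zero at the start; "torque": the same for the moment, N m; "opening": opening from 0.0 (shut) to 1.0 (fully open); "grasp_force": force on a finger pad.
Only numpy, scipy, OpenCV 4.12 (cv2) and the standard library are available. Lean on these libraries where they do the work, as an engineer would, in place of code of your own. Each camera call takes 0.05 s, during which the arm holds its last target. There are 200 camera calls.

## Working session

There is one attempt and no reset: what is moved stays moved. The work goes in short steps, Python scripts to look and compute and a tool call to move; the robot and the scene stay as the last step left them, time stands still between calls to the robot, and variables do not carry over. Pictures are saved under pics/ and viewed, at most 10 in all, crops included, and the job is handed in when it is done.

Besides the shell and the picture viewer there is one more tool, called as name(argument=value, ...), one argument or row to a line, values as JSON. send_rows: Moves the arm, as the interface text tells. Its arguments: {"type":"object","properties":{"dr":{"type":"array","items":{"type":"array","items":{"type":"number"}}},"xyz":{"type":"array","items":{"type":"array","items":{"type":"number"}}},"jaw":{"type":"array","items":{"type":"number"}}},"required":["dr","xyz","jaw"]}

```bash
mkdir -p pics; python3 - <<'E'
from bench import ctrl
import cv2,numpy as np
o=ctrl.get_obs();print(o['time_s'],o['eef_pos'],o['eef_rot'],ctrl.tip_extent,o['opening'])
for n in ['top','side']:
    cv2.imwrite(f'pics/{n}0.png',ctrl.camera(n)[:,:,::-1]);c=ctrl.calibration(n);print(c)
E
```

```text
0.0 [ 0.20720464 -0.53579203  0.24937167] [-8.97644492e-04  9.83047244e-01  1.83350239e-01  1.98820632e-05] 0.019 0.9981971359215919
{'camera_matrix': array([[443.25614022,   0.        , 264.65291618],
       [  0.        , 443.25614022, 186.28403079],
       [  0.        ,   0.        ,   1.        ]]), 'world_from_camera': array([[-0.00787898,  0.98463665, -0.17443794,  0.42604443],
       [-0.99996452, -0.00723804,  0.00431023, -0.00490102],
       [ 0.00298143,  0.17446571,  0.98465874,  1.01402892],
       [ 0.        ,  0.        ,  0.        ,  1.        ]])}
{'camera_matrix': array([[365.76129769,   0.        , 258.32866226],
       [  0.        , 365.76129769, 189.967016  ],
       [  0.        ,   0.        ,   1.        ]]), 'world_from_camera': array([[-0.88613312,  0.17463874, -0.42926613,  0.23690823],
       [-0.46306352, -0.3705347 ,  0.80515602,  0.6620923 ],
       [-0.01844657,  0.9122529 ,  0.4092119 ,  0.45880657],
       [ 0.        ,  0.        ,  0.        ,  1.        ]])}
```

View pics/top0.png

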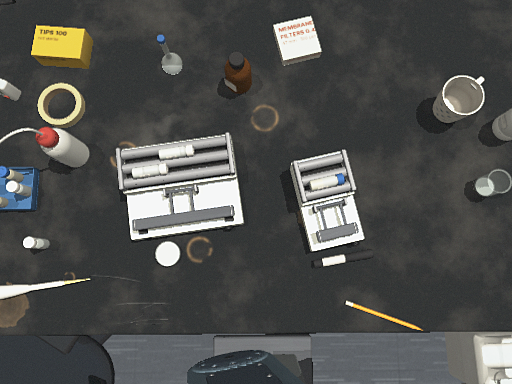

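View pics/side0.png

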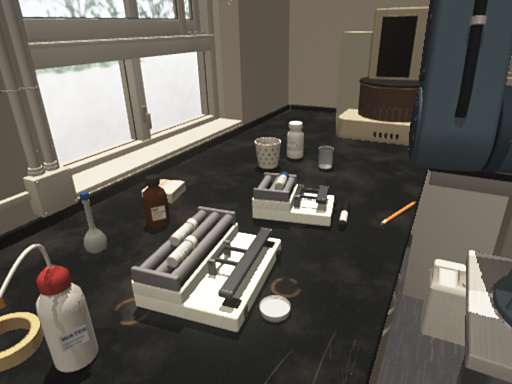

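The top view shows the wide mixer at left, its bar spanning roughly (133,220) to (235,212). The narrow mixer is at right, around (330,200). I'll enlarge the bar in both views.

```bash
python3 - <<'E'
import cv2
a=cv2.imread('pics/top0.png')[180:250,115:255];cv2.imwrite('pics/tc.png',cv2.resize(a,None,fx=5,fy=5,interpolation=cv2.INTER_CUBIC))
a=cv2.imread('pics/side0.png')[220:320,190:300];cv2.imwrite('pics/sc.png',cv2.resize(a,None,fx=5,fy=5,interpolation=cv2.INTER_CUBIC))
E
```

```text
(no output)
```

View pics/tc.png

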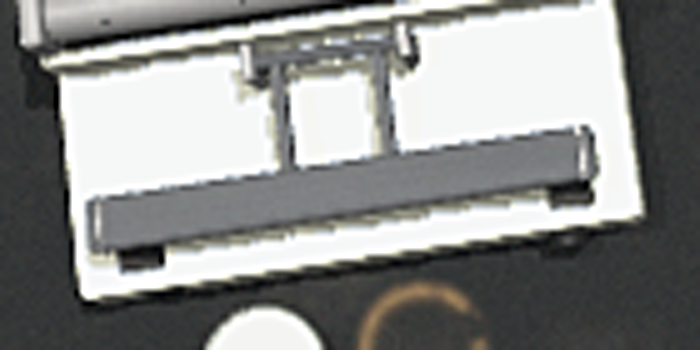

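View pics/sc.png

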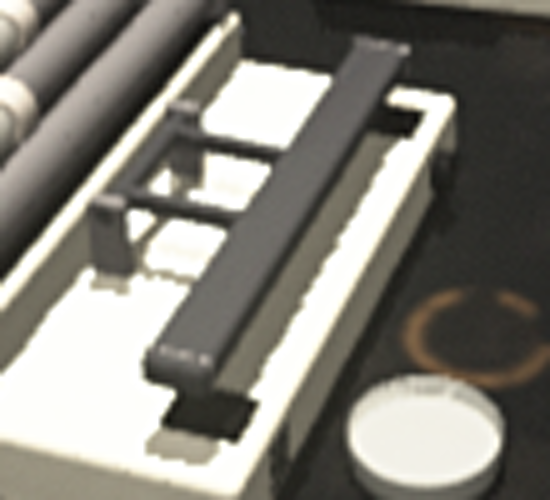

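Top crop: bar corners at (92,200), (95,250), (588,128), (595,178). Side crop: top-face corners at (357,42), (408,50), (148,352), (212,363). Next I'll intersect the top-view rays with z=0.07 and cross-check against the side view.

```bash
cat >h.py <<'E'
from bench import ctrl
import numpy as np
def ray(n,u,v):
    c=ctrl.calibration(n);K=c['camera_matrix'];T=c['world_from_camera']
    d=np.linalg.inv(K)@[u,v,1];return T[:3,3],T[:3,:3]@[d[0],-d[1],-d[2]]
def onz(n,u,v,z):
    p,d=ray(n,u,v);return p+d*(z-p[2])/d[2]
E
python3 - <<'E'
from h import *
from scipy.spatial.transform import Rotation as R
A={'top':([(92,200),(95,250),(588,128),(595,178)],115,180),'side':([(148,352),(212,363),(357,42),(408,50)],190,220)}
W={}
for n,(P,a,b) in A.items():
    W[n]=np.array([onz(n,(u+.5)/5-.5+a,(v+.5)/5-.5+b,.07) for u,v in P]);w=W[n]
    l=(w[0]+w[1])/2;r=(w[2]+w[3])/2
    print(n,w.round(4).tolist(),'mid',w.mean(0).round(4),'len',np.linalg.norm(l-r),'wid',np.linalg.norm(w[0]-w[1]),np.linalg.norm(w[2]-w[3]),'yaw',np.degrees(np.arctan2((l-r)[1],(l-r)[0])))
o=ctrl.get_obs();q=o['eef_rot'];M=R.from_quat(np.r_[q[1:],q[0]]).as_matrix();print(M.round(4),o['eef_pos'])
m=(W['top'].mean(0)+W['side'].mean(0))/2
print('delta world',m-o['eef_pos'],'tool cm',M.T@(m-o['eef_pos'])*100)
E
```

```text
top [[0.5232, 0.2723, 0.07], [0.5019, 0.2701, 0.07], [0.5526, 0.0609, 0.07], [0.531, 0.0578, 0.07]] mid [0.5272 0.1653 0.07  ] len 0.21380716484314022 wid 0.021421358243728008 0.021792864631679225 yaw 97.86075352031523
side [[0.5189, 0.2747, 0.07], [0.4975, 0.2701, 0.07], [0.5489, 0.0683, 0.07], [0.5267, 0.0649, 0.07]] mid [0.523  0.1695 0.07  ] len 0.20792164321848425 wid 0.021905896589738686 0.022488485111627075 yaw 98.19279165125529
[[ 9.328e-01  3.605e-01 -3.000e-04]
 [ 3.605e-01 -9.328e-01  1.600e-03]
 [ 3.000e-04 -1.600e-03 -1.000e+00]] [ 0.20720782 -0.53587014  0.24947475]
delta world [ 0.31787314  0.70328165 -0.17947475] tool cm [ 54.99767693 -54.11233169  18.04735698]
```

Both views agree to about 4 mm, and size and yaw fit the given bar. The middle is about (0.526, 0.167) and the bar yaw about 98°. Now I'll travel over at height with the jaws shut.

send_rows(
  dr=[
    [0,0,0.25],
    [0,0,0.5],
    [0,0,0.8],
    [0,0,1.1],
    [0,0,1.4],
    [0,0,1.7],
    [0,0,2.0],
    [0,0,2.2],
  ],
  xyz=[
    [4,-3.9,0.3],
    [8,-7.8,0.6],
    [12,-11.7,0.9],
    [16,-15.6,1.2],
    [20,-19.5,1.5],
    [24,-23.4,2],
    [28,-27.3,2.5],
    [32,-31.2,3],
  ],
  jaw=[0,0,0,0,0,0,0,0],
)

```text
time_s: 1.1
eef_pos: [0.3936, -0.1282, 0.2201]
eef_rot: [0.0, 0.998, 0.069, 0.0]
wrist_force: [0.8, -0.2, 0.0]
opening: 0.002
grasp_force: 0.0
```

```bash
cat >>h.py <<'E'
from scipy.spatial.transform import Rotation as R
def rel(m,show=True):
    o=ctrl.get_obs();q=o['eef_rot'];M=R.from_quat(np.r_[q[1:],q[0]]).as_matrix()
    print(o['time_s'],o['eef_pos'].round(4),'xdir',np.degrees(np.arctan2(M[1,0],M[0,0])).round(1),'zax',M[:,2].round(3),'F',np.round(o['wrist_force'],1),o['opening'])
    print('tool cm',(M.T@(np.array(m)-o['eef_pos'])*100).round(2))
E
python3 -c "
from h import *
rel([.526,.167,.14])"
```

```text
1.1 [ 0.3936 -0.1282  0.2201] xdir 7.9 zax [ 0. -0. -1.] F [ 0.8 -0.2  0. ] 0.0019363378240879008
tool cm [ 17.15 -27.43   8.01]
```

send_rows(
  dr=[
    [0,0,0],
    [0,0,0],
    [0,0,0],
    [0,0,0],
    [0,0,0],
    [0,0,0],
    [0,0,0],
    [0,0,0],
  ],
  xyz=[
    [3,-4.7,0],
    [6,-9.5,0],
    [9,-14.3,0.5],
    [12,-19,2],
    [14.5,-23.2,4],
    [16.5,-26.4,6],
    [17.2,-27.4,8],
    [17.2,-27.4,9],
  ],
  jaw=[0,0,0,0,0,0,0,0],
)

```text
time_s: 2.1
eef_pos: [0.5249, 0.1658, 0.1286]
eef_rot: [0.0, 0.998, 0.07, -0.001]
wrist_force: [-1.2, -0.3, 0.1]
opening: -0.001
grasp_force: 0.0
```

```bash
python3 - <<'E'
from h import *
import cv2
rel([.526,.167,.089])
w=ctrl.camera('wrist')[:,:,::-1];s=ctrl.camera('side')[:,:,::-1]
s=cv2.resize(s[150:330,130:310],(540,540),interpolation=cv2.INTER_CUBIC)
cv2.imwrite('pics/w1.png',w);cv2.imwrite('pics/s1.png',s)
c=ctrl.calibration('wrist');print(c)
E
```

```text
2.1 [0.5249 0.1658 0.1286] xdir 8.0 zax [-0.003 -0.    -1.   ] F [-1.2 -0.3  0.1] -0.0005118420430402054
tool cm [ 0.13 -0.1   3.96]
{'camera_matrix': array([[297.31863964,   0.        , 253.02034892],
       [  0.        , 297.31863964, 191.19797257],
       [  0.        ,   0.        ,   1.        ]]), 'world_from_camera': array([[ 0.13796948,  0.95130569,  0.27564816,  0.59401929],
       [-0.99043577,  0.13218621,  0.03954467,  0.17393022],
       [ 0.00118218, -0.27846776,  0.96044485,  0.25260841],
       [ 0.        ,  0.        ,  0.        ,  1.        ]])}
```

View pics/w1.png

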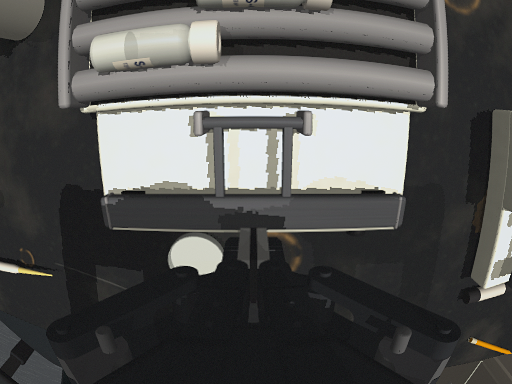

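View pics/s1.png

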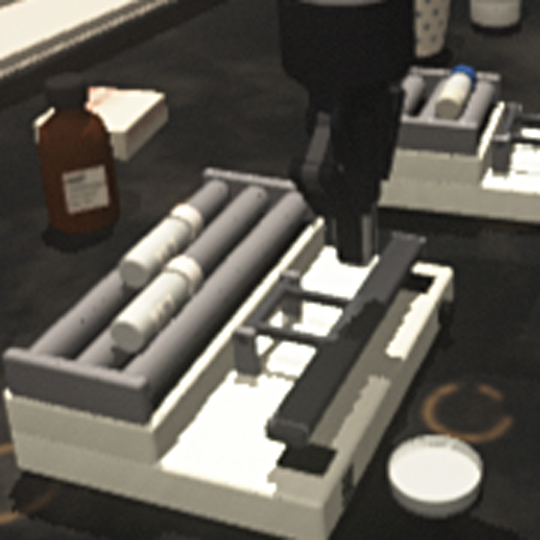

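Wrist view: the bar spans columns 104–403 at rows about 196–229, so its centre is (253.5, 212). That puts the fingers within 1 mm laterally and 2 mm fore-aft of the middle. The side view shows the closed fingertips above the bar, clear of the rollers. Descending.

send_rows(
  dr=[
    [0,0,0],
    [0,0,0],
    [0,0,0],
    [0,0,0],
    [0,0,0],
    [0,0,0],
    [0,0,0],
    [0,0,0],
  ],
  xyz=[
    [0.1,0,1.2],
    [0.2,0,2.4],
    [0.2,0,3.2],
    [0.2,0,3.6],
    [0.2,0,3.9],
    [0.2,0,4.2],
    [0.2,0,4.5],
    [0.2,0,4.7],
  ],
  jaw=[0,0,0,0,0,0,0,0],
)

```text
time_s: 3.2
eef_pos: [0.5279, 0.1655, 0.0836]
eef_rot: [0.0, 0.998, 0.069, 0.0]
wrist_force: [-2.8, -0.1, 5.3]
opening: -0.002
grasp_force: 2.6
```

send_rows(
  dr=[
    [0,0,0],
    [0,0,0],
    [0,0,0],
    [0,0,0],
    [0,0,0],
    [0,0,0],
    [0,0,0],
    [0,0,0],
  ],
  xyz=[
    [0,0,0.15],
    [0,0,0.3],
    [0,0,0.45],
    [0,0,0.6],
    [0,0,0.7],
    [0,0,0.8],
    [0,0,0.9],
    [0,0,0.9],
  ],
  jaw=[0,0,0,0,0,0,0,0],
)

```text
time_s: 4.2
eef_pos: [0.5284, 0.1655, 0.0759]
eef_rot: [0.0, 0.998, 0.069, 0.0]
wrist_force: [-6.0, 0.4, 17.4]
opening: 0.001
grasp_force: 9.3
```

send_rows(
  dr=[
    [0,0,0],
    [0,0,0],
    [0,0,0],
    [0,0,0],
    [0,0,0],
    [0,0,0],
    [0,0,0],
    [0,0,0],
  ],
  xyz=[
    [0,0,0.05],
    [0,0,0.1],
    [0,0,0.15],
    [0,0,0.2],
    [0,0,0.2],
    [0,0,0.2],
    [0,0,0.2],
    [0,0,0.2],
  ],
  jaw=[0,0,0,0,0,0,0,0],
)

```text
time_s: 5.2
eef_pos: [0.5285, 0.1655, 0.0756]
eef_rot: [0.0, 0.998, 0.069, 0.001]
wrist_force: [-13.5, -2.3, 31.8]
opening: 0.001
grasp_force: 17.1
```

The force rose 14 N over only 0.3 mm of travel, so the bar is on its seats. Lifting straight off.

send_rows(
  dr=[
    [0,0,0],
    [0,0,0],
    [0,0,0],
    [0,0,0],
    [0,0,0],
    [0,0,0],
    [0,0,0],
    [0,0,0],
  ],
  xyz=[
    [0,0,-0.3],
    [0,0,-0.8],
    [0,0,-2],
    [0,0,-4],
    [0,0,-7],
    [0,0,-10],
    [0,0,-12],
    [0,0,-12],
  ],
  jaw=[0,0,0,0,0,0,0,0],
)

```text
time_s: 6.2
eef_pos: [0.5291, 0.1656, 0.1943]
eef_rot: [-0.0, 0.998, 0.069, 0.002]
wrist_force: [-0.8, -0.0, -0.1]
opening: 0.001
grasp_force: 0.0
```

```bash
python3 - <<'E'
from h import *
import cv2
rel([.526,.167,.089])
s=ctrl.camera('side')[:,:,::-1]
cv2.imwrite('pics/s2.png',cv2.resize(s[220:320,190:300],None,fx=5,fy=5,interpolation=cv2.INTER_CUBIC))
E
```

```text
6.2 [0.5291 0.1656 0.1943] xdir 7.9 zax [ 0.004  0.    -1.   ] F [-0.8 -0.  -0.1] 0.0012041589399585213
tool cm [-0.33 -0.19 10.53]
```

View pics/s2.png

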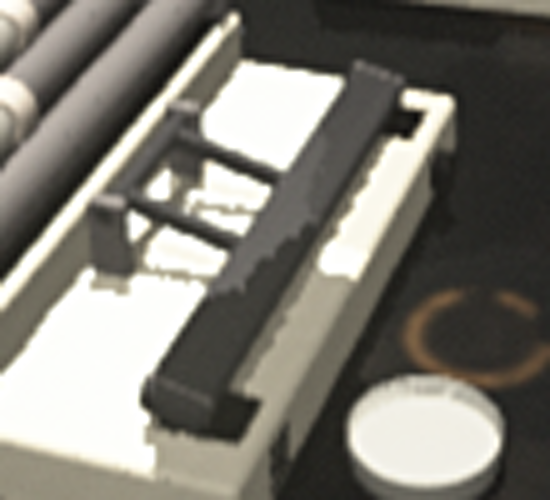

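The bar now sits on both seats: the near end moved from row 352 to 380 and the far end from 42 to 63, which is even allowing for perspective. Nothing is touching it.

```bash
python3 -c "
from bench import ctrl
print(ctrl.hand_in())"
```

```text
the job is handed in; nothing more can be done
None
```

The wide mixer's long stop bar was pressed at its middle down onto both seats and left there, the short bar was not touched, and the job is handed in (6.2 s used of 22 s); the hand-in gave no verdict.

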